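# Stop the core rubbing machine, clear its disc and reset the stop button

### The job

A sanding block was left lying on the black disc of the green core rubbing machine. First press the red mushroom button on the yellow-topped box down until it latches and take the hand off it; while it stays latched, slide the block, without lifting it, off the disc into the machine's steel side tray so that it lies flat there, quite clear of the disc. Then reset the button by twisting its red head clockwise, so that it springs fully up again, and leave the mould half, the mallet and the scraper beside it where they are.

Things in the scene. Friction and masses are not known exactly. Their poses are not given: they have to be found in the camera images.
- machine: Green core rubbing machine fixed to the bench: housing 250 x 430 mm, 54 mm high, yaw varies. Origin at bench level. In its own frame the black abrasive disc is centred at (0, +100 mm) and the steel side tray at (0, -104 mm): the block has to travel along the machine's own -y. Nothing stands between disc and tray.
- disc: Black round abrasive disc, 228 mm across, 12 mm thick, fixed (does not turn) on the machine. Origin at the centre of its underside; its flat top is 70 mm above the bench. Its edge nearest the tray is 4 mm from the tray floor.
- disc_mid (a point): Centre of the top face of the disc, 70 mm above the bench; axes as those of machine.
- tray: Steel tray fixed on the machine beside the disc, open towards the disc (+y). Floor inside 210 mm (x) by 168 mm (y), 67 mm above the bench, so about 3 mm lower than the disc's top. A 5 mm thick rim rises 15 mm above the floor on the other three sides. Origin in the middle of the floor; axes as the machine's.
- tray_mid (a point): Middle of the tray floor (67 mm above the bench); axes as the machine's.
- block: Sanding block, loose, tan top and black underside, 66 mm (own x) x 112 mm (own y) x 32 mm high, 80 to 170 g. Origin at the centre of its underside. It lies flat on the disc, within about 50 mm of its centre, at any yaw.
- stop_box: Stop box fixed to the bench: 100 x 100 mm, 70 mm high, grey with a yellow top. Origin at the centre of its underside. The button stands on its middle.
- cap_top (a point): Centre of the top face of the red mushroom head, 114 mm above the bench when up. The head is round, 50 mm in diameter and 22 mm thick (side wall vertical from 3 to 16 mm above its underside, rounded above); under it a 22 mm stem, so 22 mm free between head and box top when up, about 14 mm when latched. Three white pointers on it show its turning.
- button (a joint): Downward travel of the button in m: 0 is up, 0.0105 the bottom stop. A spring pushes it up with 3 N at the top and 8 N at the bottom. It latches once pressed past about 0.008 and then rests at about 0.0075 when let go. Twisting the head is the only way to unlatch it; then the spring lifts it to 0 as soon as nothing holds it.
- button_head (a joint): Turning of the red head in rad, growing clockwise seen from above, 0 to 1.2 (stops). It starts between 0 and 0.25. Turned past about 0.7 the latch lets go (turn to about 1.0 to be sure). Needs about 0.1 N m; the head stays at the angle where it is left, and does not turn back by itself. While it stands beyond about 0.55 the button does not latch.
- mould_half: Bystander: black half of a split mould, 63 x 147 mm, 142 mm high, loose, standing on the bench beyond the stop box. Origin at the centre of its underside.
- mallet: Bystander: wooden mallet 189 mm long, head 77 mm wide, 48 mm high, loose, lying on the bench to the right of the mould half. Origin at the middle of its length, underside.
- scraper: Bystander: scraper with a wooden handle, 188 mm long, 24 mm high, loose, lying on the bench on the robot's side. Origin at the middle of its length, underside.
There are look-alikes about, which are no part of the job. Leave any pink or purple look-alike of the block alone.

How it is judged:
On the way, in this order (a step that is already met when the one before it is completed fails the run):
1. the button is latched down and let go, the block not yet moved (under 10 mm) (value of joint button above 0.0065 m and distance of block from where it was at the start of the episode below 0.01 m and contact force between each of the fingers, the arm and button below 0.1 N), for 0.3 s.
2. with the button still latched, the block lies flat and still in the tray, clear of the disc (value of joint button above 0.0065 m and contact force between block and tray above 0.2 N and contact force between block and disc below 0.05 N and angle between block's own z axis and vertical below 0.05 rad and horizontal distance between block and tray_mid below 0.1 m and z of block in the frame of tray_mid below 0.003 m and linear speed of block below 0.02 m/s), for 0.3 s.
3. the head is turned clockwise and the button is fully up (value of joint button_head above 0.5 rad and value of joint button below 0.0015 m), for 0.2 s.
At the end, for the whole second after the job is handed in: The button is fully up (within 1.5 mm); the block rests flat (within 0.05 rad) on the tray floor, at rest, inside the rim (its centre within 100 mm of the tray's middle), not touching the disc (value of joint button below 0.0015 m and contact force between block and tray above 0.2 N and contact force between block and disc below 0.05 N and angle between block's own z axis and vertical below 0.05 rad and horizontal distance between block and tray_mid below 0.1 m and z of block in the frame of tray_mid below 0.003 m and linear speed of block below 0.02 m/s).
It fails at once if the block is lifted (more than 20 mm above the disc) (z of block in the frame of disc_mid above 0.02 m).
It fails at once if the block falls off the machine (height (world z) of block below 0.045 m).
It fails at once if the mould half is moved (more than 30 mm) (distance of mould_half from where it was at the start of the episode above 0.03 m).
It fails at once if the mallet is moved (more than 30 mm) (distance of mallet from where it was at the start of the episode above 0.03 m).
It fails at once if the scraper is moved (more than 30 mm) (distance of scraper from where it was at the start of the episode above 0.03 m).
It also fails if it takes over 69 s, if anything falls off the work surface, if the arm or the gripper's body presses on something with over 40 N, if the wrist force passes 120 N, or if a joint passes its speed limit or range.

### The arm

A 6-joint arm with a two-finger parallel gripper is mounted at the origin on a cart in front of the work surface, level with it; the furniture and walls round the work are solid. World frame = base frame: x ahead of the robot, y to its left, z up, the work surface at z = 0. Lengths are in m, angles in rad, forces in N, time in s.
With the tool pointing down it reaches from about 0.275 to 0.75 m from the base axis. Payload 10.2 kg.
Tool frame: the origin (TCP) lies midway between the tips of the shut fingers; the grasp point (between the pads) lies 19 mm behind it (env.hold_point_z is the distance from the TCP to the grasp point, in m); x points along the fingers, z is the direction in which the jaws open and shut, and the axes are right-handed (so a half turn about x gives the same grasp; the last joint's range is limited). The gripper opens to 85 mm and grips with 20 to 120 N. Pads are 22 mm wide; open, the fingers measure 114 mm over their backs; the gripper's body (76 mm by 85 mm) begins 54 mm behind the grasp point. The pads swing forward as they close: fully open they stand 13 mm farther back than shut.
Start: joints at [1.03, 0.313, 1.498, -0, 1.331, -0.223], TCP at [0.164, 0.499, 0.231] pointing down, gripper open.
Joint ranges: [-2.94, 2.94], [-0.97, 2.17], [0.19, 2.56], [-1.23, 4.37], [0.02, 3.11], [-2.88, 2.88]. Speed limits (rad/s): [2.39, 2.39, 3.01, 3.14, 3.14, 3.14].

### API

Orientations are given as a unit quaternion [x, y, z, w].
In Python, from bench import env, kinematics, monitor, eyes, job gives the robot as it stands. The module is installed in compiled form; this text tells all that it offers. Calls block until the motion is done:
- env.reach(position, orientation): joint-space move of the TCP to a pose.
- env.movel(position, velocity=0.15, frame=None, guard=None): straight line of the TCP; frame=None keeps the orientation; velocity is the mean speed in m/s. With guard (N) it stops when the force on the tool has changed by that much, and returns True; else False.
- env.set_joints(angles): joint-space move.
- env.release() and env.close_gripper(effort=None): open the fingers fully, or close them until they stop; effort is the grip in N (None keeps the last).
- env.hold(seconds).
- kinematics.ik(position, orientation): joint angles nearest the present ones, or None.
- monitor.sense(): the state.
- eyes.grab_frame(name): name is "scene" or "top" or "wrist"; returns a dict with "frame" (420x560x3 uint8, red, green, blue), "mtx" (3x3 intrinsics, pixels), "view" (4x4, takes a point from world to camera coordinates). Camera axes: x right, y down, z forward; pixel columns grow to the right and rows downward; lengths in m; the calibration is good to about 2 mm. A picture is of the moment at which its call begins. There is no depth.
A pose or a line that the arm cannot do raises env.MotionError and nothing moves.
- job.hand_in(): hands the job in, once; it reports no verdict.
The state is a dict: "clock": time; "joints": joint angles; "qvel": joint speeds; "joint_efforts": joint torques, N m; "position": TCP position; "ee_rot": TCP orientation; "contact_force": force on the tool from outside, world axes, zero at the start; "ft_torque": the same for the moment, N m; "finger_gap": opening from 0.0 (shut) to 1.0 (fully open).
Only numpy, scipy, OpenCV 4.12 (cv2) and the standard library are available. Lean on these libraries where they do the work, as an engineer would, in place of code of your own. Each camera call takes 0.05 s, during which the arm holds its last target.

## Working session

There is one attempt and no reset: what is moved stays moved. The work goes in short steps, each a Python script; the robot and the scene stay as the last script left them, time stands still between calls to the robot, and variables do not carry over. Pictures are saved under pics/ and viewed, and the job is handed in when it is done.

```bash
mkdir -p pics; ls
python3 - <<'E'
from bench import env,monitor,eyes
import cv2,numpy as np
for n in("scene","top"):
    f=eyes.grab_frame(n); cv2.imwrite(f"pics/{n}0.png",f["frame"][:,:,::-1]); np.savez(f"pics/{n}0.npz",**f)
    print(n,f["mtx"].tolist(),np.round(f["view"],4).tolist())
s=monitor.sense(); print(s["clock"],s["ee_rot"],s["position"],s["contact_force"],env.hold_point_z)
E
```

```text
pics
scene [[399.1230909952471, 0.0, 278.70882948774613], [0.0, 399.1230909952471, 205.74089694913528], [0.0, 0.0, 1.0]] [[0.7027, -0.7114, 0.0105, -0.2952], [-0.4986, -0.5029, -0.706, 0.3674], [0.5075, 0.4909, -0.7081, 1.2845], [0.0, 0.0, 0.0, 1.0]]
top [[422.95856008958793, 0.0, 275.10772872750476], [0.0, 422.95856008958793, 207.29123138274466], [0.0, 0.0, 1.0]] [[-0.0196, -0.9995, -0.0259, 0.1201], [-0.9909, 0.0229, -0.1324, 0.5045], [0.1329, 0.023, -0.9909, 1.5677], [0.0, 0.0, 0.0, 1.0]]
0.1 [-0.41474165  0.57318955  0.4144194   0.57245058] [0.16395493 0.49851502 0.23079865] [-0.4402684  -0.63701599 -0.00174537] 0.0187
```

View pics/scene0.png

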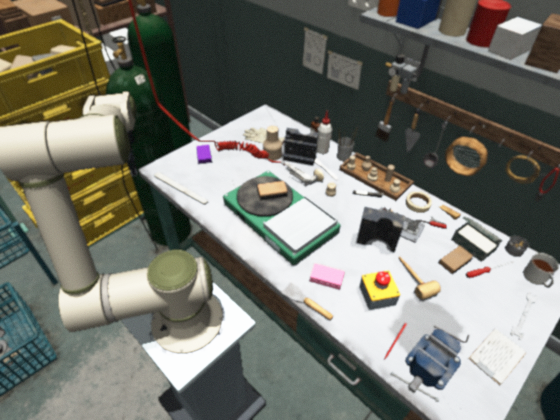

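View pics/top0.png

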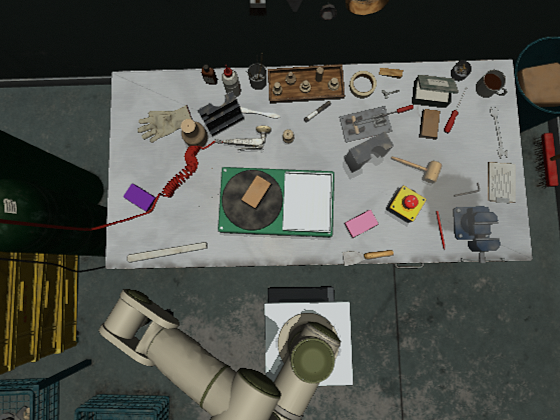

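Candidates for the block, in top-view pixels: tan on the disc (257,190), pink (361,222), purple (140,197), and a brown one at (430,123). The one on the disc fits the description. The button is the red head on the yellow box at (409,201). Next I'll measure them and check with a crop.

```bash
cat > h.py <<'E'
import cv2,numpy as np
def ray(f,uv):
    V=f["view"];R=V[:3,:3];t=V[:3,3];c=-R.T@t
    d=R.T@np.linalg.inv(f["mtx"])@np.array([uv[0],uv[1],1.0]);return c,d
def plane(f,uv,z):
    c,d=ray(f,uv);return c+d*(z-c[2])/d[2]
def proj(f,p):
    q=f["view"][:3,:3]@np.array(p)+f["view"][:3,3];q=f["mtx"]@q;return q[:2]/q[2]
def big(m):
    cs,_=cv2.findContours(m.astype(np.uint8),cv2.RETR_EXTERNAL,cv2.CHAIN_APPROX_NONE)
    return max(cs,key=cv2.contourArea)
def worldrect(f,c,z):
    P=np.array([plane(f,p[0],z)[:2] for p in c]);r=cv2.minAreaRect((P*1000).astype(np.float32));return r
E
python3 - <<'E'
from h import *
f=dict(np.load("pics/top0.npz"));im=f["frame"];hsv=cv2.cvtColor(im,cv2.COLOR_RGB2HSV)
H,S,V=[hsv[:,:,i].astype(int) for i in range(3)]
def win(m,x0,x1,y0,y1):
    o=np.zeros_like(m);o[y0:y1,x0:x1]=m[y0:y1,x0:x1];return o
g=win((H>60)&(H<95)&(S>120),200,350,150,250);c=big(g);print("green",worldrect(f,c,.054),cv2.boundingRect(c))
b=win((H<25)&(S>70)&(V>90),235,280,165,215);c=big(b);print("block",worldrect(f,c,.102),cv2.boundingRect(c))
y=win((H>20)&(H<35)&(S>150),380,430,180,230);c=big(y);print("yellow",worldrect(f,c,.070),cv2.boundingRect(c))
r=win(((H<8)|(H>172))&(S>150),395,425,185,215);c=big(r);print("red",worldrect(f,c,.105),cv2.boundingRect(c))
w=win((S<40)&(V>180),283,333,172,232);c=big(w);print("tray",worldrect(f,c,.067),cv2.boundingRect(c))
a=cv2.resize(im[155:245,210:345],None,fx=4,fy=4,interpolation=cv2.INTER_CUBIC)
e=cv2.resize(im[140:275,330:480],None,fx=4,fy=4,interpolation=cv2.INTER_CUBIC)
cv2.imwrite("pics/c1.png",a[:,:,::-1]);cv2.imwrite("pics/c2.png",e[:,:,::-1])
s=dict(np.load("pics/scene0.npz"));a=cv2.resize(s["frame"][170:330,210:450],None,fx=3.3,fy=3.3,interpolation=cv2.INTER_CUBIC);cv2.imwrite("pics/c3.png",a[:,:,::-1])
hsv=cv2.cvtColor(s["frame"],cv2.COLOR_RGB2HSV);H,S,V=[hsv[:,:,i].astype(int) for i in range(3)]
r=win(((H<8)|(H>172))&(S>150),370,395,265,295);c=big(r);m=cv2.boundingRect(c);print("red s",m,worldrect(s,c,.105))
b=win((H<25)&(S>70)&(V>90),250,295,175,205);c=big(b);print("block s",worldrect(s,c,.102),cv2.boundingRect(c))
y=win((H>20)&(H<35)&(S>150),355,405,265,315);c=big(y);print("yellow s",worldrect(s,c,.070))
E
```

```text
green ((528.1257934570312, 106.66091918945312), (421.109619140625, 246.87583923339844), 86.33367156982422) (218, 167, 114, 70)
block ((559.8836669921875, 178.00735473632812), (62.29726028442383, 108.04634094238281), 56.792823791503906) (241, 175, 30, 33)
yellow ((507.68634033203125, -379.0357360839844), (97.67927551269531, 96.89470672607422), 56.81047439575195) (390, 186, 36, 35)
red ((509.22039794921875, -380.12298583984375), (46.83891677856445, 43.669368743896484), 88.67526245117188) (404, 195, 14, 13)
tray ((519.4091796875, -9.304359436035156), (170.35057067871094, 210.96421813964844), 86.35792541503906) (283, 174, 48, 58)
red s (376, 272, 14, 14) ((506.9205017089844, -381.106201171875), (50.87981414794922, 40.89661407470703), 21.49081039428711)
block s ((557.112548828125, 176.16659545898438), (73.13301086425781, 115.07000732421875), 58.34981155395508) (257, 181, 31, 15)
yellow s ((501.0223083496094, -381.58233642578125), (97.4876480102539, 96.78443908691406), 56.648128509521484)
```

View pics/c1.png

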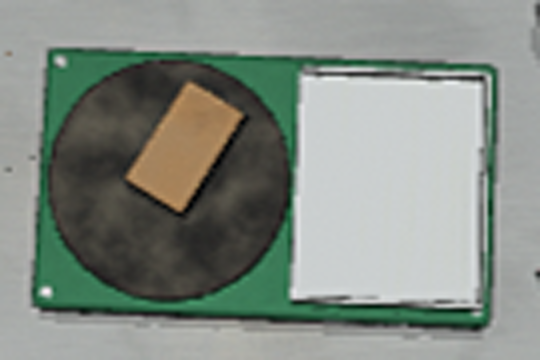

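View pics/c2.png

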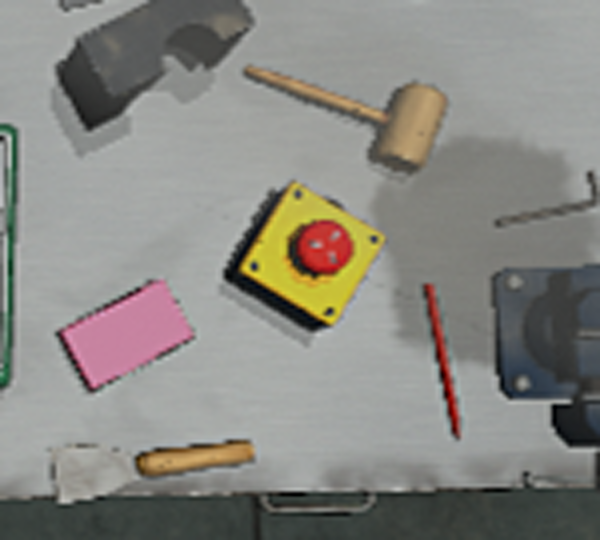

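View pics/c3.png

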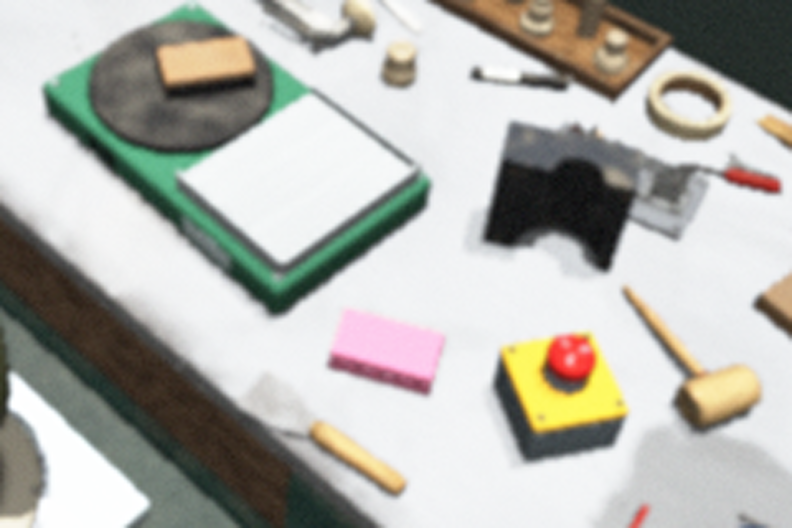

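```bash
cat >> h.py <<'E'
from scipy.spatial.transform import Rotation as Ro
def down(yaw):
    # tool x down, jaw axis (tool z) horizontal at world angle yaw
    z=np.array([np.cos(yaw),np.sin(yaw),0]);x=np.array([0,0,-1.0]);y=np.cross(z,x)
    return Ro.from_matrix(np.column_stack([x,y,z])).as_quat()
E
python3 - <<'E'
from h import *
from bench import kinematics,monitor
f=dict(np.load("pics/top0.npz"))
s=monitor.sense();print(np.round(Ro.from_quat(s["ee_rot"]).as_matrix(),3))
q=cv2.cvtColor(f["frame"],cv2.COLOR_RGB2HSV)
for n,u,z in(("discL",(222,199),.07),("discR",(283,201),.07),("discT",(253,169.5),.07),("discB",(252,230),.07)):print(n,plane(f,u,z).round(3))
t=np.array([.519,-.009]);d=np.array([.064,.998])
print("disc pred",t+.204*d, "px",proj(f,[*(t+.204*d),.07]))
for nm,p,z in(("btn",(.508,-.38),.12),("block",(.559,.177),.066),("tray",(.519,-.009),.066)):
  for a in range(-90,100,15):
    j=kinematics.ik([*p,z],down(np.radians(a)));print(nm,a,None if j is None else np.round(j,2))
E
```

```text
[[-0.001 -0.95   0.312]
 [-0.001  0.312  0.95 ]
 [-1.     0.    -0.001]]
discL [0.538 0.306 0.07 ]
discR [0.525 0.079 0.07 ]
discT [0.647 0.189 0.07 ]
discB [0.42  0.195 0.07 ]
disc pred [0.532056 0.194592] px [251.82140225 199.89326094]
btn -90 [-0.83  0.65  1.28 -0.    1.21  0.74]
btn -75 [-0.83  0.65  1.28 -0.    1.21  0.48]
btn -60 [-0.83  0.65  1.28  0.    1.21  0.22]
btn -45 [-0.83  0.65  1.28 -0.    1.21 -0.04]
btn -30 [-0.83  0.65  1.28 -0.    1.21 -0.3 ]
btn -15 [-0.83  0.65  1.28 -0.    1.21 -0.56]
btn 0 [-0.83  0.65  1.28 -0.    1.21 -0.83]
btn 15 [-0.83  0.65  1.28 -0.    1.21 -1.09]
btn 30 [-0.83  0.65  1.28 -0.    1.21 -1.35]
btn 45 [-0.83  0.65  1.28 -0.    1.21 -1.61]
btn 60 [-0.83  0.65  1.28  0.    1.21 -1.87]
btn 75 [-0.83  0.65  1.28 -0.    1.21 -2.14]
btn 90 [-0.83  0.65  1.28 -0.    1.21 -2.4 ]
block -90 [ 0.11  0.62  1.49 -0.    1.03  1.68]
block -75 [ 0.11  0.62  1.49 -0.    1.03  1.42]
block -60 [ 0.11  0.62  1.49 -0.    1.03  1.15]
block -45 [ 0.11  0.62  1.49 -0.    1.03  0.89]
block -30 [ 0.11  0.62  1.49 -0.    1.03  0.63]
block -15 [ 0.11  0.62  1.49 -0.
[... 246 characters left out ...]
94]
block 75 [ 0.11  0.62  1.49 -0.    1.03 -1.2 ]
block 90 [ 0.11  0.62  1.49 -0.    1.03 -1.46]
tray -90 [-0.24  0.49  1.71 -0.    0.94  1.33]
tray -75 [-0.24  0.49  1.71 -0.    0.94  1.07]
tray -60 [-0.24  0.49  1.71 -0.    0.94  0.8 ]
tray -45 [-0.24  0.49  1.71 -0.    0.94  0.54]
tray -30 [-0.24  0.49  1.71 -0.    0.94  0.28]
tray -15 [-0.24  0.49  1.71 -0.    0.94  0.02]
tray 0 [-0.24  0.49  1.71 -0.    0.94 -0.24]
tray 15 [-0.24  0.49  1.71 -0.    0.94 -0.51]
tray 30 [-0.24  0.49  1.71 -0.    0.94 -0.77]
tray 45 [-0.24  0.49  1.71 -0.    0.94 -1.03]
tray 60 [-0.24  0.49  1.71 -0.    0.94 -1.29]
tray 75 [-0.24  0.49  1.71 -0.    0.94 -1.55]
tray 90 [-0.24  0.49  1.71 -0.    0.94 -1.81]
```

Run:
```python
from h import *
from bench import env,monitor,eyes
o=down(np.radians(-45))
env.reach([.508,-.38,.19],o);print(monitor.sense()["clock"])
env.close_gripper(30)
f=eyes.grab_frame("wrist");cv2.imwrite("pics/w1.png",f["frame"][:,:,::-1]);np.savez("pics/w1.npz",**f)
s=monitor.sense();print(s["clock"],s["position"],s["contact_force"])
f=eyes.grab_frame("top");cv2.imwrite("pics/t1.png",cv2.resize(f["frame"][140:275,330:480],None,fx=4,fy=4)[:,:,::-1])
```

```text
3.4
4.2167 [ 0.50797982 -0.38000156  0.19001693] [-0.31356655  0.00790218  0.65416507]
```

View pics/w1.png

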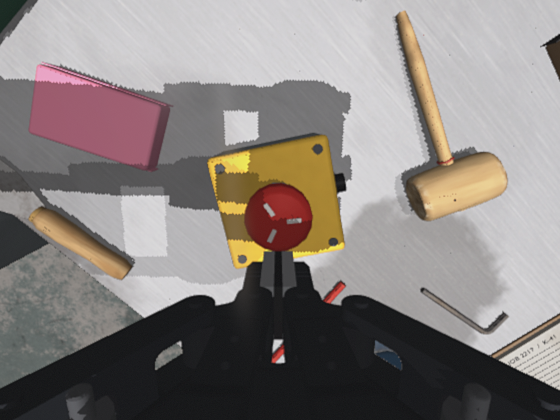

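The wrist view shows the red head centred at about (278,217), in line with the shut fingers. I'll get the head position from this view, then press.

Run:
```python
from h import *
from bench import env,monitor,eyes
f=dict(np.load("pics/w1.npz"));hsv=cv2.cvtColor(f["frame"],cv2.COLOR_RGB2HSV);H,S,V=[hsv[:,:,i].astype(int) for i in range(3)]
m=((H<8)|(H>172))&(S>120);m[260:]=0;c=big(m);(u,v),r=cv2.minEnclosingCircle(c);p=plane(f,(u,v),.105);e=plane(f,(u+r,v),.105);print(u,v,r,p,np.linalg.norm(e-p))
x,y=(p[:2]+[.508,-.38])/2 if np.linalg.norm(p[:2]-[.508,-.38])<.01 else (.508,-.38)
env.movel([x,y,.122],velocity=.1)
print(env.movel([x,y,.1015],velocity=.02,guard=22));s=monitor.sense();print(s["position"],s["contact_force"])
env.movel([x,y,.19],velocity=.1)
f=eyes.grab_frame("wrist");cv2.imwrite("pics/w2.png",f["frame"][:,:,::-1])
s=monitor.sense();print(s["clock"],s["contact_force"])
hsv=cv2.cvtColor(f["frame"],cv2.COLOR_RGB2HSV);H,S,V=[hsv[:,:,i].astype(int) for i in range(3)]
m=((H<8)|(H>172))&(S>120);m[260:]=0;c=big(m);print(cv2.minEnclosingCircle(c))
```

```text
278.09075927734375 216.96990966796875 34.094356536865234 [ 0.50996777 -0.37927027  0.105     ] 0.024819721326255283
False
[ 0.50929203 -0.37987374  0.10341716] [-3.56993582  2.96711268 14.36635896]
7.3583 [ 0.41504274 -0.03860209  0.74122387]
((278.0467834472656, 215.70993041992188), 32.94805145263672)
```

View pics/w2.png

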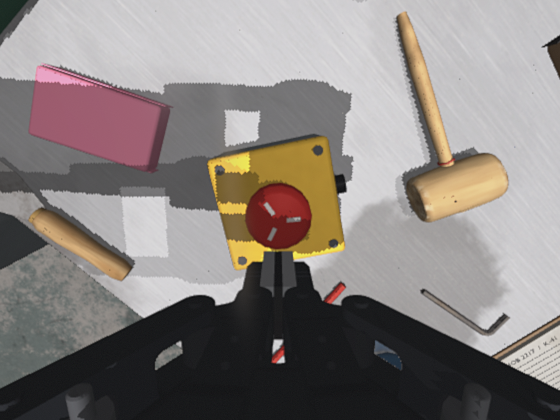

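Pressing bottomed out at z = 0.1034 with 14 N. After release the head's radius went from 34.1 to 32.9 px, so the head stayed about 8 mm lower and is latched. Now the block.

Run:
```python
from h import *
from bench import env,monitor,eyes
env.reach([.559,.177,.22],down(np.radians(57)));env.release()
f=eyes.grab_frame("wrist");cv2.imwrite("pics/w3.png",f["frame"][:,:,::-1]);np.savez("pics/w3.npz",**f)
hsv=cv2.cvtColor(f["frame"],cv2.COLOR_RGB2HSV);H,S,V=[hsv[:,:,i].astype(int) for i in range(3)]
m=(H>5)&(H<25)&(S>70)&(V>70)
c=big(m);r=worldrect(f,c,.102);print(r,cv2.boundingRect(c),monitor.sense()["clock"])
```

```text
((560.2625122070312, 180.15545654296875), (61.096710205078125, 107.94368743896484), 56.869720458984375) (243, 138, 77, 128) 10.2083
```

View pics/w3.png

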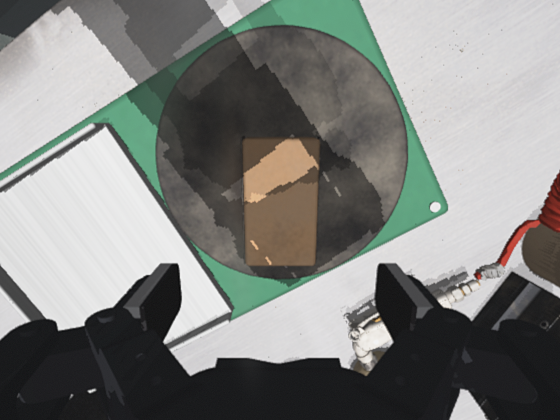

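Run:
```python
from h import *
from bench import env,monitor,eyes
p=np.array([.560,.179]);o=down(np.radians(56.9))
env.reach([*p,.15],o)
print(env.movel([*p,.067],velocity=.06,guard=10),monitor.sense()["position"],monitor.sense()["contact_force"])
env.close_gripper(20)
s=monitor.sense();print(s["clock"],s["finger_gap"],s["position"],s["contact_force"])
f=eyes.grab_frame("wrist");cv2.imwrite("pics/w4.png",f["frame"][:,:,::-1])
```

```text
False [0.56018727 0.17902152 0.06735094] [0.09975574 0.44058722 0.92815491]
12.4667 0.7245381483268256 [0.5601414  0.17900003 0.06727952] [-1.20850072  0.01791332  2.17517258]
```

View pics/w4.png

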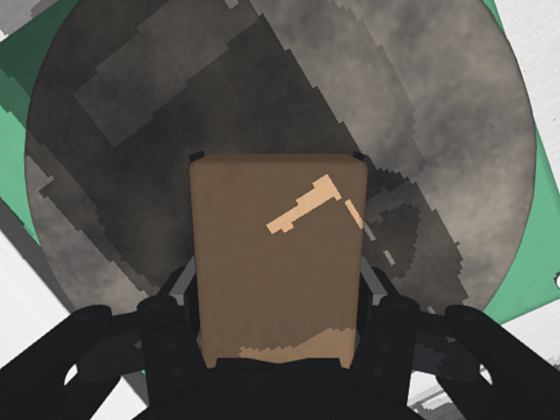

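Run:
```python
from h import *
from bench import env,monitor,eyes
t=[.519,-.010]
print(env.movel([*t,.0675],velocity=.08,guard=25));s=monitor.sense();print(s["clock"],s["finger_gap"],s["position"],s["contact_force"])
print(env.movel([*t,.0642],velocity=.015,guard=8));s=monitor.sense();print(s["position"],s["contact_force"])
env.release()
env.movel([*t,.20],velocity=.12)
f=eyes.grab_frame("wrist");cv2.imwrite("pics/w5.png",f["frame"][:,:,::-1])
hsv=cv2.cvtColor(f["frame"],cv2.COLOR_RGB2HSV);H,S,V=[hsv[:,:,i].astype(int) for i in range(3)]
c=big((H>5)&(H<25)&(S>70)&(V>70));print(worldrect(f,c,.099),monitor.sense()["clock"])
```

```text
False
15.0833 0.717833695469976 [ 0.51902687 -0.00978511  0.0674983 ] [ 1.006252    0.22560341 -1.57112144]
True
[ 0.51908539 -0.00990987  0.06426489] [ 0.03174185 -0.10178097  3.95187685]
((519.1854248046875, -8.611045837402344), (60.201210021972656, 106.25800323486328), 56.961639404296875) 17.0667
```

View pics/w5.png

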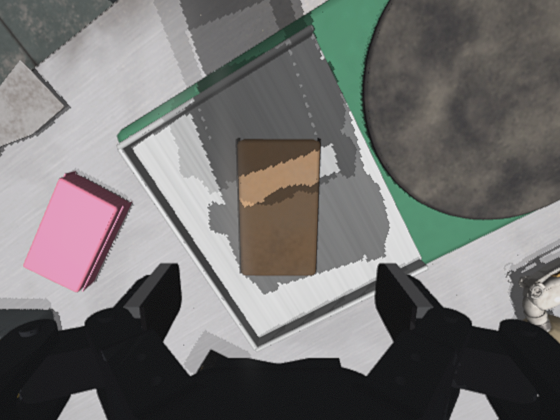

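The wrist view shows the block lying flat in the tray, centred at about (279,207) px, which is (0.519,-0.009). It's well clear of the disc. Next is the twist.

Run:
```python
from h import *
from bench import env,monitor,eyes
p=[.5092,-.3797];o=down(np.radians(-20))
env.reach([*p,.19],o)
f=eyes.grab_frame("wrist");cv2.imwrite("pics/w6.png",f["frame"][:,:,::-1])
print(env.movel([*p,.073],velocity=.08,guard=10));s=monitor.sense();print(s["position"],s["contact_force"])
env.close_gripper(40);s=monitor.sense();print(s["clock"],s["finger_gap"],s["contact_force"],s["ft_torque"])
f=eyes.grab_frame("wrist");cv2.imwrite("pics/w7.png",f["frame"][:,:,::-1])
j=np.array(s["joints"]);
for k in range(4):
    j[5]+=.25;env.set_joints(j);s=monitor.sense();print(s["clock"],s["joints"][5],s["contact_force"],s["ft_torque"])
f=eyes.grab_frame("wrist");cv2.imwrite("pics/w8.png",f["frame"][:,:,::-1])
env.release();env.hold(.3)
s=monitor.sense()
env.movel([*p,.19],velocity=.12)
f=eyes.grab_frame("wrist");cv2.imwrite("pics/w9.png",f["frame"][:,:,::-1]);print(monitor.sense()["clock"])
a=[cv2.imread(f"pics/w{i}.png")[:,:] for i in(6,7,8,9)]
cv2.imwrite("pics/m.png",cv2.resize(np.vstack([np.hstack(a[:2]),np.hstack(a[2:])]),(800,600)))
```

```text
False
[ 0.50938179 -0.37986572  0.07348576] [-0.04269563  0.14028425 -0.04442696]
20.55 0.56253792822381 [-5.70571389  2.91401121  5.72143948] [ 0.41357522  0.84427608 -0.04443696]
20.95 -0.2295073920435592 [-2.19802424  1.52783007  5.15349173] [0.13836525 0.19312236 0.0144884 ]
21.3 0.017769219409760548 [-0.93360806  0.80961891  5.84193553] [-0.00511704  0.18609082 -0.07870508]
21.65 0.2676359002280053 [-0.5712791   0.54530524  5.83464648] [-0.02764479  0.11999433 -0.0354635 ]
22.0 0.517670738637286 [0.09635351 0.11713299 5.78327563] [-0.25170812  0.07063923 -0.06129989]
23.9833
```

View pics/m.png

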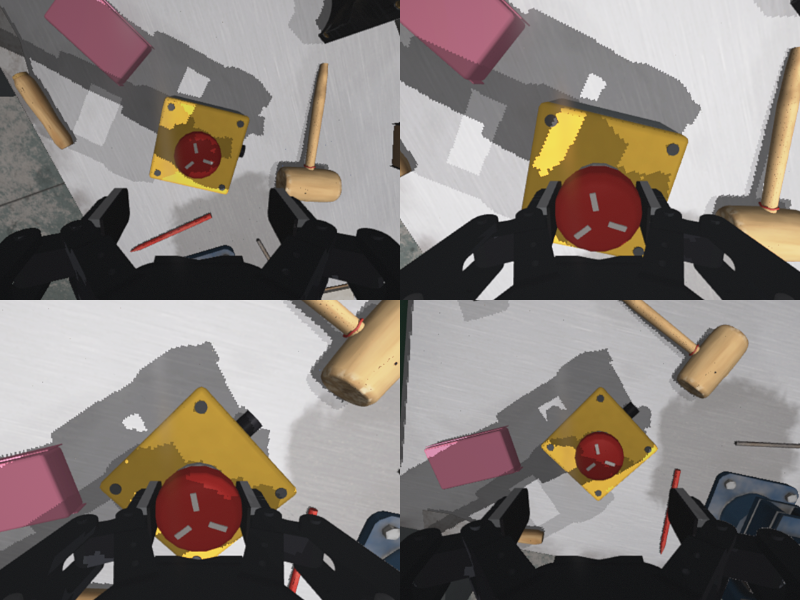

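The pointers stayed fixed relative to the gripper, so the head turned the full 1 rad. Now I'll check that it sprang up, and check the whole scene.

Run:
```python
from h import *
from bench import env,monitor,eyes
def red(im):
    hsv=cv2.cvtColor(im,cv2.COLOR_RGB2HSV);H,S,V=[hsv[:,:,i].astype(int) for i in range(3)]
    m=((H<8)|(H>172))&(S>120);m[262:]=0;return cv2.minEnclosingCircle(big(m))
for i in(1,2,6,9):print(i,red(cv2.imread(f"pics/w{i}.png")[:,:,::-1].copy()))
env.reach([.40,-.15,.3],down(np.radians(-45)))
t=eyes.grab_frame("top");s=eyes.grab_frame("scene")
cv2.imwrite("pics/t9.png",t["frame"][:,:,::-1]);cv2.imwrite("pics/s9.png",cv2.resize(s["frame"][170:330,210:450],None,fx=3.3,fy=3.3)[:,:,::-1])
print(monitor.sense()["clock"])
```

```text
1 ((278.09075927734375, 216.96990966796875), 34.094356536865234)
2 ((278.0467834472656, 215.70993041992188), 32.94805145263672)
6 ((276.30706787109375, 216.3456573486328), 32.84292221069336)
9 ((278.84222412109375, 218.10189819335938), 34.01828384399414)
25.1583
```

View pics/t9.png

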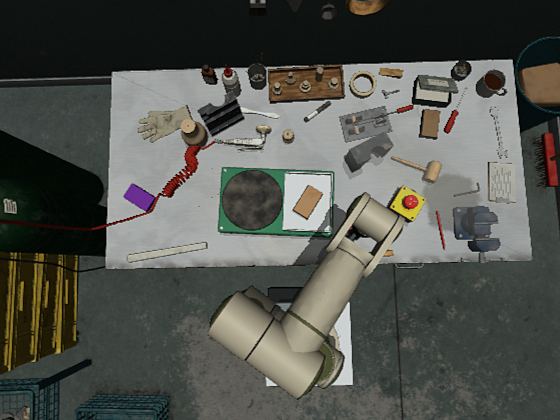

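View pics/s9.png

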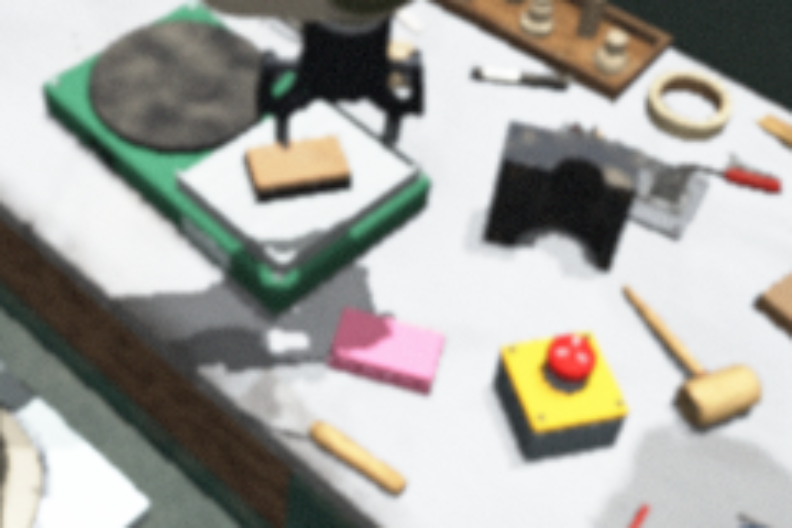

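The block lies flat in the tray, at (297,167) in this crop. The head's radius is back to 34.0 px, so the button is up. The mould half, mallet, scraper and pink block are where they started.

```bash
python3 -c "
from bench import job
job.hand_in()"
```

```text
the job is handed in; nothing more can be done
```

The job is done and handed in at about 25 s, well under the 69 s limit; the hand-in reports no verdict.

- **Button pressed:** I pressed the head with shut fingers until it bottomed out (14 N) and then lifted off. The wrist camera showed its radius drop from 34.1 to 32.9 px, so it had latched.
- **Block moved:** I gripped the tan block at 20 N, slid it level into the tray, lowered it about 3 mm and let go. It lies flat at about (0.519, -0.009), within 2 mm of the tray's middle and well clear of the disc.
- **Button reset:** I gripped the head and turned it 1.0 rad clockwise. Its pointers turned with the gripper, and after release the radius was back to 34.0 px, so it is up.
- **Bystanders:** in the last pictures the mould half, mallet, scraper and pink block look unmoved.

No check failed. There were two small disagreements:
- **Block size:** its tan top measured about 61 x 107 mm against the stated 66 x 112 mm.
- **Stop box position:** the two fixed cameras placed its yellow top about 7 mm apart, so I worked from the red head, which agreed within 3 mm across three views.

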